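# Rock the heavy tub to pour bar ends into the parts bin

### The job

Empty the three aluminium bar ends out of the heavy blue tub into the slate parts bin below its spout: do not lift the tub or take the bars out by hand, but slide it forward on its riser until it stops against the low cleat, then push it from behind so that it rocks on its front bottom edge until all the bars have rolled out. Ease it back down gently under control (never let it drop or topple over) until it stands flat on the riser again. Do not push the bin about or disturb the bottles and the tape measure, and do not push on the tub hard.

Things in the scene. Friction and masses are not known exactly. Their poses are not given: they have to be found in the camera images.
- tub: Heavy open blue steel tub, 1.0 to 1.6 kg empty, loose on a fixed plywood riser 90 mm high. Origin: centre of its underside; x points to the pouring side, z up. Base 140 (x) by 86 mm (y), inner floor 10 mm up, walls 5 mm thick, sides and rear 110 mm high. The rear wall's flat outer face is at x = -70 mm; the space behind it is free. Pushed low it slides, under roughly 3 to 9 N.
- tub_toe (a point): Middle of the tub's front bottom edge, on which it rocks (tub x = 70, z = 0 mm), 90 mm above the desk. 20 to 65 mm ahead of it at the start a fixed dark wooden cleat, 6 mm high and 10 mm deep, runs across the riser's pouring edge. Its position is not reported: slide the tub until it is felt to stop there. Then 8 to 20 N high on the rear wall starts it rocking about this edge.
- tub_rim (a point): Middle of the rear wall's top edge (tub x = -70, z = 110 mm). A dark rolled rim, flush with the outer face, tops the wall at z = 115 mm. The tub slides rather than rocks, even when pushed up here, until its front edge is stopped by the cleat. The riser (240 mm long, 130 mm wide) runs 20 mm or more past the rear wall.
- tub_lip (a point): Middle of the pouring lip (tub x = 122, z = 55 mm), the end of the open spout, whose floor rises at 30 degrees from the inner floor at tub x = 44 mm. Bars start to roll out when the tub is tilted a little over 30 degrees; all should be out by about 40 to 45. Until about 60 degrees the tub leans back on whatever pushes it; beyond, it falls over.
- bar_1: Round aluminium bar end, 32 mm diameter, 58 mm long, 0.15 kg, lying loose in the tub, able to roll toward the spout. Origin at its middle, y along its length.
- bar_2: Round aluminium bar end, 32 mm diameter, 58 mm long, 0.15 kg, lying loose in the tub, able to roll toward the spout. Origin at its middle, y along its length.
- bar_3: Round aluminium bar end, 32 mm diameter, 58 mm long, 0.15 kg, lying loose in the tub, able to roll toward the spout. Origin at its middle, y along its length.
- parts_bin: Slate-blue plastic stacking bin, 152 mm (x) by 103 mm (y) by 78 mm high, 0.6 kg, loose on the desk in front of the riser, below the spout. Origin: centre of its underside; its low front wall (41 mm high, at x = -76 mm) faces the riser; x points away from the tub, along the pouring direction. Inside about 143 by 92 mm.
- pill_bottle: Bystander: small orange bottle with a red cap, 40 mm across, 68 mm high, standing beside the riser. Origin: centre of its underside.
- glue_bottle: Bystander: white glue bottle with blue nozzle, 42 x 58 x 172 mm high, standing beside the bin. Origin: centre of its underside.
- tape_measure: Bystander: yellow tape measure, 34 x 94 x 62 mm high, standing beside the riser. Origin: centre of its underside.
Mind the look-alikes: they are no part of the job. Leave any green or turquoise look-alike of the bar_1 alone.

How it is judged:
On the way, in this order (a step that is already met when the one before it is completed fails the run):
1. the tub is slid forward, upright, by at least 15 mm (distance of tub from where it was at the start of the episode above 0.015 m and angle between tub's own z axis and vertical below 0.06 rad), for 0.1 s.
2. the tub is rocked forward by more than 30 degrees with its front bottom edge still down on the riser (angle between tub's own z axis and vertical above 0.53 rad and height (world z) of tub_toe below 0.102 m), for 0.2 s.
At the end, for the whole second after the job is handed in: All three bars lie at rest inside the parts bin, and the tub stands flat on its riser again (within 3 degrees of upright, its underside 84 to 96 mm above the desk, within 100 mm of where it started), at rest (x of bar_1 in the frame of parts_bin between -0.072 and 0.075 m and y of bar_1 in the frame of parts_bin between -0.048 and 0.048 m and z of bar_1 in the frame of parts_bin between 0 and 0.07 m and linear speed of each of bar_1, bar_2, bar_3 below 0.05 m/s and x of bar_2 in the frame of parts_bin between -0.072 and 0.075 m and y of bar_2 in the frame of parts_bin between -0.048 and 0.048 m and z of bar_2 in the frame of parts_bin between 0 and 0.07 m and x of bar_3 in the frame of parts_bin between -0.072 and 0.075 m and y of bar_3 in the frame of parts_bin between -0.048 and 0.048 m and z of bar_3 in the frame of parts_bin between 0 and 0.07 m and angle between tub's own z axis and vertical below 0.05 rad and height (world z) of tub between 0.084 and 0.096 m and linear speed of tub below 0.02 m/s and distance of tub from where it was at the start of the episode below 0.1 m); the robot touches nothing.
It fails at once if the tub is lifted: its front bottom edge rises more than 15 mm off the riser (height (world z) of tub_toe above 0.105 m).
It fails at once if the tub drops or topples: it turns faster than 2.5 rad/s, or tilts more than 65 degrees (angular speed of tub above 2.5 rad/s or angle between tub's own z axis and vertical above 1.13 rad).
It fails at once if the tub is pushed with more than 45 N (contact force between the fingers and tub above 45 N).
It fails at once if the bars are handled by the gripper (contact force between the fingers and bar_1 above 1 N or contact force between the fingers and bar_2 above 1 N or contact force between the fingers and bar_3 above 1 N).
It fails at once if the bin is pushed more than 40 mm away or tipped, or a bystander is moved more than 30 mm or tipped (distance of parts_bin from where it was at the start of the episode above 0.04 m or angle between parts_bin's own z axis and vertical above 0.25 rad or distance of any of pill_bottle, glue_bottle, tape_measure from where it was at the start of the episode above 0.03 m or angle between any of pill_bottle, glue_bottle, tape_measure's own z axis and vertical above 0.35 rad).
It also fails if it takes over 64 s, if anything falls off the work surface, if the arm or the gripper's body presses on something with over 40 N, if the wrist force passes 120 N, or if a joint passes its speed limit or range.

### The arm

A 7-joint arm with a two-finger parallel gripper is mounted at the origin on a cart in front of the work surface, level with it; the furniture and walls round the work are solid. World frame = base frame: x ahead of the robot, y to its left, z up, the work surface at z = 0. Lengths are in m, angles in rad, forces in N, time in s.
With the tool pointing down it reaches from about 0.425 to 0.875 m from the base axis. Payload 8.4 kg.
Tool frame: the origin (TCP) lies on the centre line of the jaws, within the pads' length; the fingertips stand 22 mm ahead of it and the grasp point (between the pads) lies 3 mm ahead of it (r.nose_length is the distance from the TCP to the fingertips, in m); z points along the fingers, y is the line along which they close (so a half turn about z gives the same grasp; the last joint's range is limited). The gripper opens to 87 mm and grips with 3 to 60 N. Pads are 19 mm wide; open, the fingers measure 117 mm over their backs; the gripper's body (75 mm by 190 mm) begins 51 mm behind the grasp point.
Start: joints at [-0.099, 0.333, 0.04, 1.465, -0.013, 1.343, -0.059], TCP at [0.65, -0, 0.211] pointing down, gripper open.
Joint ranges: [-2.58, 2.58], [-0.38, 2.09], [-1.3, 1.39], [0.25, 2.4], [-1.5, 4.64], [0.08, 2.09], [-2.65, 2.65]. Speed limits (rad/s): [2.22, 2.22, 2.79, 2.79, 3.14, 3.14, 3.14].

### API

Orientations are given as a unit quaternion [w, x, y, z].
In Python, from bench import monitor, grab_frame, camera_info, workorder, r gives the robot as it stands.
- The arm moves only by the shell command python3 -m creep 'ROWS'. ROWS is JSON, a list of rows, each a list of 7 numbers: the turn, a rotation vector about the world's x, y, z normalised to -1 to 1, where 1 is pi rad, then the shift along the world's x, y, z normalised to -1 to 1, where 1 is 0.05 m, then the opening, from 0 (shut) to 1 (fully open). A call has exactly 8 rows; each row shifts and turns the commanded pose from where the row before left it; what a row does not reach is not made up. A row lasts 1/8 s, in which the tool goes at most 62.5 mm and 10.7 degrees, less where a joint would pass 70% of its speed; a pose out of reach is approached as far as the arm can. A call with a number of a shift or a turn outside -1 to 1 is refused whole. A call with a gripper value outside its range is refused whole. The fingers move at their own pace and stop on an object; the grip force is fixed at half the most. Time passes only in rows, so rows that do not move let the fingers close, or fill a call up. It gives the time, the measured TCP pose, the force, the opening and the grip force at its end, in the units of the state.
- monitor.get_obs(): the state, without advancing time (a new reading comes with each control period).
- grab_frame(name): name is "scene" or "side" or "wrist"; returns the picture (420x560x3 uint8, red, green, blue); there is no depth.
- camera_info(name): a dict with "fx", "fy", "cx", "cy" (pixels), "eye" and "attitude" of the camera in the world. Camera axes: x right, y up, looking along -z (the intrinsics and any distortion apply to the point x, -y, -z); pixel columns grow to the right and rows downward; lengths in m; the calibration is good to about 2 mm. A picture is of the moment at which its call begins: read the wrist's pose just before it. camera_info takes no time and is no camera call; for the wrist camera it gives the pose at the moment of the call.
- workorder.hand_in(): hands the job in; it is judged then, once.
The state is a dict: "clock": time; "qpos": joint angles; "joint_vel": joint speeds; "effort": joint torques, N m; "position": TCP position; "tcp_rot": TCP orientation; "wrist_force": force on the tool from outside, world axes, zero at the start; "ft_torque": the same for the moment, N m; "opening": finger opening in m; "grip_force": force on a finger pad.
Only numpy, scipy, OpenCV 4.12 (cv2) and the standard library are available. Lean on these libraries where they do the work, as an engineer would, in place of code of your own. Each camera call takes 0.05 s, during which the arm holds its last target. There are 200 camera calls.

## Working session

There is one attempt and no reset: what is moved stays moved. The work goes in short steps, Python scripts to look and compute and a shell command to move; the robot and the scene stay as the last step left them, time stands still between calls to the robot, and variables do not carry over. Pictures are saved under pics/ and viewed, at most 10 in all, crops included, and the job is handed in when it is done.

```bash
mkdir -p pics; python3 - <<'E'
from bench import monitor, grab_frame, camera_info, r
import cv2
for n in ("scene","side"):
    im=grab_frame(n); cv2.imwrite(f"pics/{n}0.png",im[:,:,::-1]); print(n,camera_info(n))
print(monitor.get_obs())
E
```

```text
scene {'fx': 542.3020450760666, 'fy': 542.3020450760666, 'cx': 277.0228685590013, 'cy': 204.11441405801457, 'eye': array([0.13499908, 0.90064557, 0.89700999]), 'attitude': array([-0.19258358, -0.10788851,  0.42570742,  0.87752198])}
side {'fx': 469.9443200272851, 'fy': 469.9443200272851, 'cx': 283.84993016842554, 'cy': 207.72215073092505, 'eye': array([ 0.28254538, -0.77822697,  0.73850812]), 'attitude': array([ 0.86705886,  0.46206455, -0.0767682 , -0.16974077])}
{'clock': 0.1, 'qpos': array([-0.09922354,  0.33385916,  0.03987376,  1.46616744, -0.01338024,
        1.34331198, -0.05848136]), 'joint_vel': array([ 0.00053222, -0.00111697, -0.00082993, -0.00203734, -0.00046861,
        0.00016176,  0.00026169]), 'effort': array([ 3.73962146e-03, -6.57807541e+01,  1.33961700e+00, -4.04708719e+01,
       -5.96434018e-02,  4.10120690e-02, -6.81097418e-06]), 'position': array([ 6.49560142e-01, -1.92543302e-05,  2.10243553e-01]), 'tcp_rot': array([-4.79727851e-04,  7.07095691e-01,  7.07117484e-01, -5.63624066e-04]), 'wrist_force': array([ 0.27578248, -0.32854575,  0.79040044]), 'ft_torque': array([0.05781698, 0.06567707, 0.02330126]), 'grip_force': 0.0, 'opening': 0.08716286345037577}
```

View pics/scene0.png

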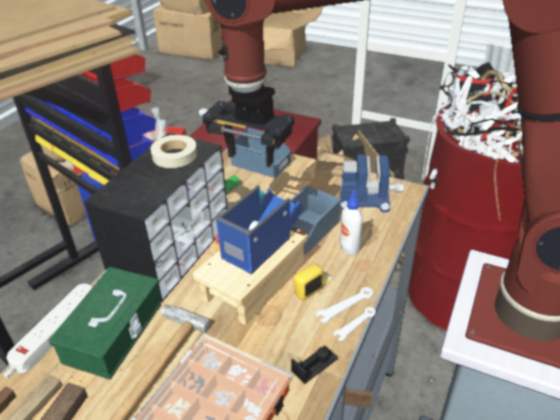

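View pics/side0.png

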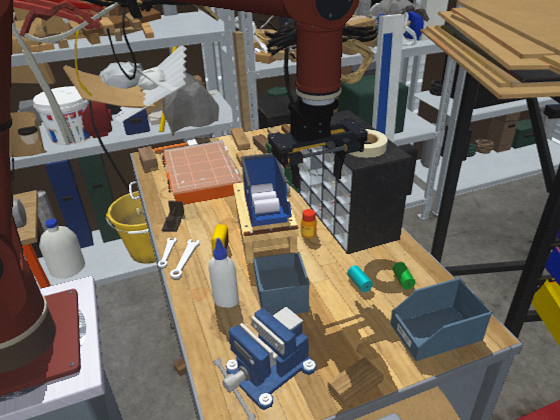

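The tub is at scene (255,228) and side (266,195), with its spout toward -y. For the bin there are two candidates: one below the spout at side (281,283), and a decoy at (440,315). The bars are the silver ones in the tub at side (265,200). The turquoise (360,278) and green (403,275) pieces are look-alikes. Next, one close crop.

```bash
cat > h.py <<'E'
import numpy as np, cv2
from scipy.spatial.transform import Rotation as R
from bench import monitor, grab_frame, camera_info, r
def cam(n):
    c=camera_info(n); q=c['attitude']; return c,R.from_quat([q[1],q[2],q[3],q[0]]).as_matrix()
def onplane(n,u,v,z):
    c,M=cam(n); d=M@np.array([(u-c['cx'])/c['fx'],-(v-c['cy'])/c['fy'],-1]); e=np.array(c['eye']); return e+d*(z-e[2])/d[2]
def proj(n,p):
    c,M=cam(n); x=M.T@(np.array(p)-c['eye']); return np.array([c['cx']+c['fx']*x[0]/-x[2], c['cy']-c['fy']*x[1]/-x[2]])
E
python3 - <<'E'
from h import *
print(proj('scene',[.65,0,.21]),proj('side',[.65,0,.21]))
a=cv2.imread('pics/scene0.png')[160:320,180:360]; b=cv2.imread('pics/side0.png')[135:325,195:335]
a=cv2.resize(a,None,fx=2.2*1.0,fy=2.2,interpolation=cv2.INTER_CUBIC); b=cv2.resize(b,None,fx=2.8,fy=2.8,interpolation=cv2.INTER_CUBIC)
h=max(a.shape[0],b.shape[0]); o=np.zeros((h,a.shape[1]+b.shape[1],3),np.uint8); o[:a.shape[0],:a.shape[1]]=a; o[:b.shape[0],a.shape[1]:]=b
print(o.shape,a.shape); cv2.imwrite('pics/c1.png',o)
E
```

```text
[250.66963006 163.72201968] [316.63461276 186.28429836]
(532, 788, 3) (352, 396, 3)
```

View pics/c1.png

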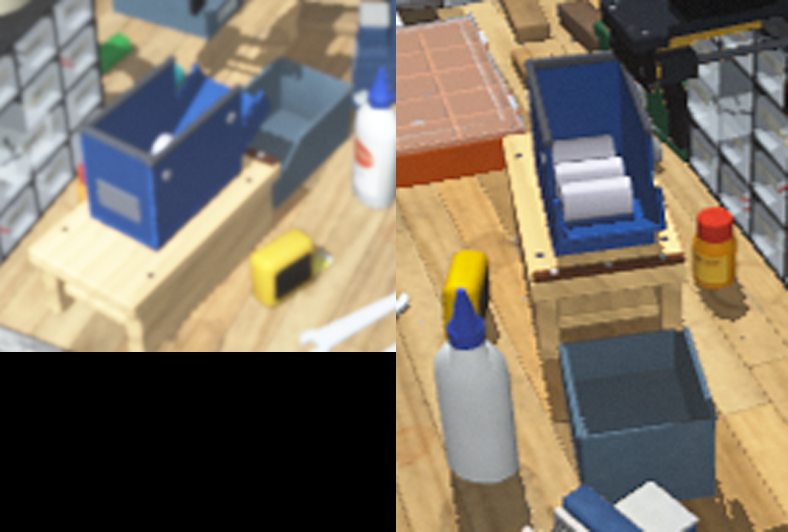

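The crop shows the dark-rimmed tub with three silver bars, the cleat at crop (610,265) and the low-walled bin under the spout. Next I compute positions.

```bash
python3 - <<'E'
from h import *
S=lambda x,y:(180+x/2.2,160+y/2.2); D=lambda x,y:(195+(x-396)/2.8,135+y/2.8)
np.set_printoptions(precision=4,suppress=True)
for nm,c,p,z in [('rimR L','scene',S(83,128),.205),('rimR R','scene',S(155,163),.205),('base L','scene',S(93,215),.09),('base R','scene',S(157,245),.09),
 ('front rim R','scene',S(242,92),.205),('riser L','scene',S(32,252),.09),('riser R','scene',S(135,312),.09),('riser front R','scene',S(280,170),.09),
 ('rim a','side',D(527,62),.205),('rim b','side',D(618,57),.205),('cleat l','side',D(532,278),.09),('cleat r','side',D(684,260),.09),('lip l','side',D(552,250),.145),('lip r','side',D(665,233),.145),
 ('bin a','side',D(562,345),.041),('bin b','side',D(686,332),.041),('bin c','side',D(577,430),.078),('bin d','side',D(715,408),.078)]:
    print(nm,onplane(c,*p,z)[:2])
E
```

```text
rimR L [0.623  0.1955]
rimR R [0.5396 0.212 ]
base L [0.6266 0.191 ]
base R [0.5499 0.202 ]
front rim R [0.5116 0.0879]
riser L [0.6542 0.2587]
riser R [0.5289 0.2849]
riser front R [0.485  0.0557]
rim a [0.5444 0.2017]
rim b [0.6195 0.1783]
cleat l [0.494  0.0538]
cleat r [0.6171 0.0276]
lip l [0.5008 0.011 ]
lip r [ 0.5888 -0.0025]
bin a [0.5056 0.0206]
bin b [ 0.6053 -0.0039]
bin c [ 0.474  -0.1149]
bin d [ 0.574  -0.1323]
```

```bash
python3 - <<'E'
from h import *
np.set_printoptions(precision=3,suppress=True)
for c,p in [('side',(345,250)),('side',(404,232)),('scene',(160,293)),('scene',(225,218))]: print(c,p,onplane(c,*p,0)[:2])
for z in (.15,.2,.25,.3): print(z,onplane('scene',222,147,z)[:2],onplane('scene',143,233,z)[:2],onplane('side',355,163,z)[:2])
E
```

```text
side (345, 250) [0.735 0.01 ]
side (404, 232) [0.908 0.015]
scene (160, 293) [0.752 0.268]
scene (225, 218) [ 0.75  -0.022]
0.15 [ 0.8   -0.119] [0.782 0.246] [0.83  0.153]
0.2 [ 0.756 -0.05 ] [0.739 0.29 ] [0.783 0.074]
0.25 [0.711 0.018] [0.696 0.334] [ 0.737 -0.005]
0.3 [0.667 0.086] [0.652 0.378] [ 0.69  -0.085]
```

```bash
python3 -m creep '[[0,0,0,0,0,0.8,0.5],[0,0,0,0,0,0.8,0.5],[0,0,-0.03,-0.1,0,0.8,0.5],[0,0,-0.033,-0.2,0.5,0,0.5],[0,0,0,-0.2,0.9,0,0.5],[0,0,0,-0.3,0.9,0,0.5],[0,0,0,-0.3,0.9,0,0.5],[0,0,0,-0.1,0.9,0,0.5]]'
```

```text
clock: 1.1
position: [0.589, 0.2064, 0.3311]
tcp_rot: [-0.0, 0.773, 0.634, -0.0]
wrist_force: [0.3, -0.9, 0.9]
opening: 0.0438
grip_force: 0.0
```

```bash
python3 -m creep '[[0,0,0,0.08,0.9,0,0.5],[0,0,0,0,0.1,-0.2,0.5],[0,0,0,0,0,-0.5,0.5],[0,0,0,0,0,-0.5,0.5],[0,0,0,0,0,-0.5,0.5],[0,0,0,0,0,-0.5,0.5],[0,0,0,0,0,-0.2,0.5],[0,0,0,0,0,0,0.5]]'
python3 - <<'E'
from h import *
im=grab_frame('scene')[120:300,170:370,::-1]; b=grab_frame('side')[110:290,200:400,::-1]
cv2.imwrite('pics/c2.png',cv2.resize(np.hstack([im,b]),None,fx=2,fy=2,interpolation=cv2.INTER_CUBIC))
E
```

```text
clock: 2.1
position: [0.5938, 0.2543, 0.2105]
tcp_rot: [-0.0, 0.774, 0.634, -0.001]
wrist_force: [-0.5, 0.4, -0.2]
opening: 0.0434
grip_force: 0.0
```

View pics/c2.png

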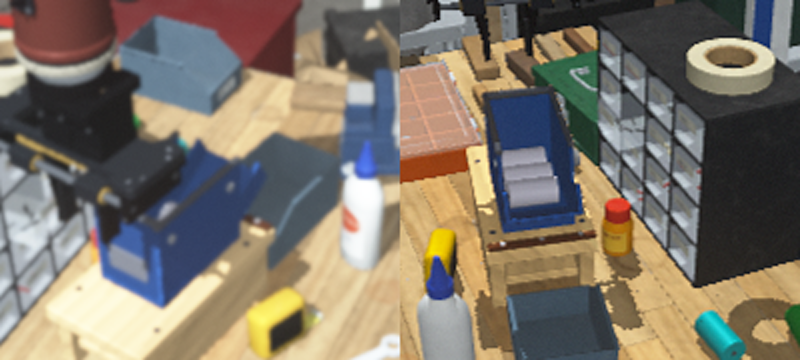

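The fingers are behind the rear wall, at crop (70,200) in the scene view. The tub and bin are clear, so I approach.

```bash
python3 -m creep '[[0,0,0,-0.04,-0.2,0,0.5],[0,0,0,-0.04,-0.2,0,0.5],[0,0,0,-0.02,-0.12,0,0.5],[0,0,0,-0.012,-0.06,0,0.5],[0,0,0,-0.012,-0.06,0,0.5],[0,0,0,-0.012,-0.06,0,0.5],[0,0,0,-0.012,-0.06,0,0.5],[0,0,0,-0.012,-0.06,0,0.5]]'
```

```text
clock: 3.2
position: [0.5859, 0.2139, 0.211]
tcp_rot: [-0.0, 0.773, 0.634, -0.0]
wrist_force: [0.6, 0.3, 0.0]
opening: 0.0438
grip_force: 0.0
```

```bash
python3 -m creep '[[0,0,0,-0.01,-0.05,0,0.5],[0,0,0,-0.01,-0.05,0,0.5],[0,0,0,-0.01,-0.05,0,0.5],[0,0,0,-0.01,-0.05,0,0.5],[0,0,0,-0.01,-0.05,0,0.5],[0,0,0,-0.01,-0.05,0,0.5],[0,0,0,-0.01,-0.05,0,0.5],[0,0,0,-0.01,-0.05,0,0.5]]'
```

```text
clock: 4.2
position: [0.5819, 0.1938, 0.211]
tcp_rot: [-0.0, 0.774, 0.634, -0.0]
wrist_force: [0.2, 0.2, -0.3]
opening: 0.0431
grip_force: 0.0
```

```bash
python3 -m creep '[[0,0,0,-0.008,-0.04,0,0.5],[0,0,0,-0.008,-0.04,0,0.5],[0,0,0,-0.008,-0.04,0,0.5],[0,0,0,0,0,0,0.5],[0,0,0,0,0,0,0.5],[0,0,0,0,0,0,0.5],[0,0,0,0,0,0,0.5],[0,0,0,0,0,0,0.5]]'
python3 - <<'E'
from h import *
im=grab_frame('scene')[140:290,190:330,::-1]; b=grab_frame('wrist')[:,:,::-1]
print(proj('wrist',[.581,.195,.205]))
im=cv2.resize(im,(392,420),interpolation=cv2.INTER_CUBIC); b=cv2.resize(b,(400,300)); o=np.zeros((420,792,3),np.uint8);o[:,:392]=im;o[:300,392:]=b
cv2.imwrite('pics/c3.png',o)
E
```

```text
clock: 5.2
position: [0.5808, 0.188, 0.211]
tcp_rot: [-0.0, 0.773, 0.634, -0.0]
wrist_force: [-0.8, 0.6, 0.2]
opening: 0.0434
grip_force: 0.0
[279.90145834 242.45798728]
```

View pics/c3.png

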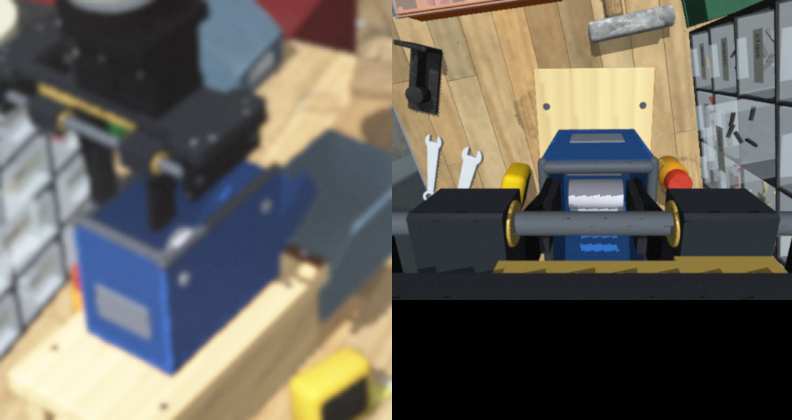

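```bash
python3 - <<'E'
from h import *
np.set_printoptions(precision=3,suppress=True)
print(r.nose_length, camera_info('scene').keys(), camera_info('wrist'))
o=monitor.get_obs(); p=np.array(o['position']); print(p,o['wrist_force'])
for s in (-.029,.029):
  for z in (-.022,0): 
    q=p+np.array([.98*s,-.196*s,z]); print(s,z,proj('scene',q),proj('side',q),proj('wrist',q))
f=1.4
for u,v in ((537,160),(655,160),(557,130),(637,130)): print(onplane('wrist',(u-392)*f,v*f,.205))
b=grab_frame('wrist')[:,:,::-1]
i=grab_frame('side')[110:290,210:340,::-1]
o=np.zeros((440,790,3),np.uint8); o[:400,:470]=cv2.resize(b[150:350,150:385],(470,400),interpolation=cv2.INTER_CUBIC)
o[:440,472:]=cv2.resize(i,(318,440),interpolation=cv2.INTER_CUBIC); cv2.imwrite('pics/c4.png',o)
E
```

```text
0.022 dict_keys(['fx', 'fy', 'cx', 'cy', 'eye', 'attitude']) {'fx': 372.4869499480306, 'fy': 372.4869499480306, 'cx': 281.24693793992, 'cy': 210.08848993163605, 'eye': array([0.596, 0.264, 0.385]), 'attitude': array([ 0.985, -0.141,  0.015, -0.098])}
[0.581 0.188 0.211] [-0.499 -0.476  0.477]
-0.029 -0.022 [249.524 232.888] [246.378 163.794] [230.706 243.593]
-0.029 0 [248.892 224.439] [245.75  155.728] [225.009 259.546]
0.029 -0.022 [227.53  222.188] [269.987 161.287] [333.513 243.59 ]
0.029 0 [226.643 213.824] [269.62  153.248] [339.305 259.549]
[0.545 0.213 0.205]
[0.627 0.196 0.205]
[0.564 0.231 0.205]
[0.618 0.22  0.205]
```

View pics/c4.png

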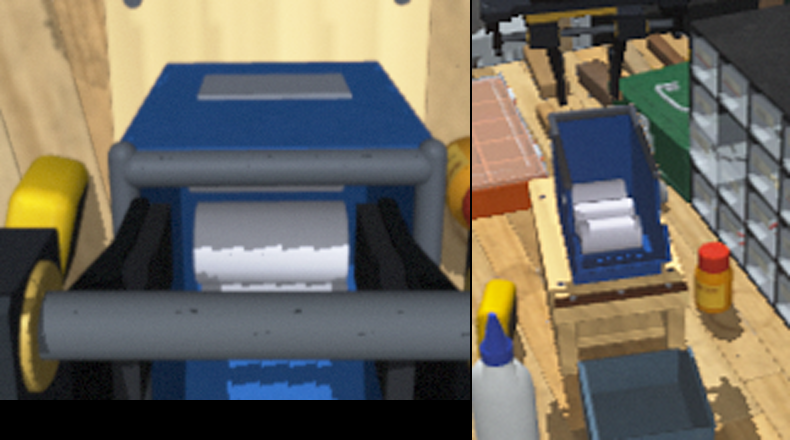

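The crops show the fingers passing above the rear rim without touching. The tips look to be at about z = 0.215 (side crop (560,100)), and the tub hasn't moved. I'll back off and go 30 mm lower.

```bash
python3 -m creep '[[0,0,0,0,0,0.15,0.5],[0,0,0,0.07,0.35,0,0.5],[0,0,0,0.08,0.4,0,0.5],[0,0,0,0.08,0.4,0,0.5],[0,0,0,0.02,0.13,0,0.5],[0,0,0,0,0,-0.25,0.5],[0,0,0,0,0,-0.25,0.5],[0,0,0,0,0,-0.25,0.5]]'
python3 -m creep '[[0,0,0,-0.02,-0.1,0,0.5],[0,0,0,-0.02,-0.1,0,0.5],[0,0,0,-0.016,-0.08,0,0.5],[0,0,0,-0.01,-0.05,0,0.5],[0,0,0,-0.01,-0.05,0,0.5],[0,0,0,-0.01,-0.05,0,0.5],[0,0,0,-0.01,-0.05,0,0.5],[0,0,0,-0.01,-0.05,0,0.5]]'
```

```text
clock: 6.4
position: [0.5931, 0.251, 0.1797]
tcp_rot: [0.0, 0.774, 0.633, -0.001]
wrist_force: [-0.3, -0.4, -0.2]
opening: 0.0437
grip_force: 0.0
clock: 7.4
position: [0.5879, 0.2254, 0.181]
tcp_rot: [-0.0, 0.773, 0.634, -0.0]
wrist_force: [-0.6, -0.3, 0.6]
opening: 0.0437
grip_force: 0.0
```

```bash
python3 -m creep '[[0,0,0,-0.01,-0.05,0,0.5],[0,0,0,-0.01,-0.05,0,0.5],[0,0,0,-0.01,-0.05,0,0.5],[0,0,0,-0.01,-0.05,0,0.5],[0,0,0,-0.01,-0.05,0,0.5],[0,0,0,-0.01,-0.05,0,0.5],[0,0,0,0,0,0,0.5],[0,0,0,0,0,0,0.5]]'
```

```text
clock: 8.4
position: [0.5851, 0.2116, 0.1811]
tcp_rot: [-0.0, 0.773, 0.634, 0.001]
wrist_force: [2.1, 4.7, -1.9]
opening: 0.0435
grip_force: 2.5
```

Contact is at TCP y = 0.212 with about 5 N. Now sliding.

```bash
python3 -m creep '[[0,0,0,-0.01,-0.05,0,0.5],[0,0,0,-0.01,-0.05,0,0.5],[0,0,0,-0.01,-0.05,0,0.5],[0,0,0,-0.01,-0.05,0,0.5],[0,0,0,-0.01,-0.05,0,0.5],[0,0,0,-0.01,-0.05,0,0.5],[0,0,0,-0.01,-0.05,0,0.5],[0,0,0,0,0,0,0.5]]'
```

```text
clock: 9.4
position: [0.5813, 0.1941, 0.1811]
tcp_rot: [-0.001, 0.773, 0.634, 0.0]
wrist_force: [0.7, 5.3, -0.8]
opening: 0.0434
grip_force: 2.4
```

```bash
python3 -m creep '[[0,0,0,-0.006,-0.03,0,0.5],[0,0,0,-0.006,-0.03,0,0.5],[0,0,0,-0.006,-0.03,0,0.5],[0,0,0,-0.006,-0.03,0,0.5],[0,0,0,-0.006,-0.03,0,0.5],[0,0,0,-0.006,-0.03,0,0.5],[0,0,0,0,0,0,0.5],[0,0,0,0,0,0,0.5]]'
```

```text
clock: 10.4
position: [0.5801, 0.191, 0.1835]
tcp_rot: [-0.002, 0.772, 0.636, 0.004]
wrist_force: [1.7, 18.4, 6.4]
opening: 0.0434
grip_force: 9.2
```

The tub is stopped at the cleat with 18 N, and the finger is being pulled up as rocking starts. Now following the arc.

```bash
python3 -m creep '[[0,0,0,-0.018,-0.09,0.125,0.5],[0,0,0,-0.018,-0.09,0.125,0.5],[0,0,0,-0.02,-0.1,0.115,0.5],[0,0,0,-0.02,-0.1,0.115,0.5],[0,0,0,-0.023,-0.115,0.105,0.5],[0,0,0,-0.023,-0.115,0.105,0.5],[0,0,0,0,0,0,0.5],[0,0,0,0,0,0,0.5]]'
python3 - <<'E'
from h import *
im=grab_frame('scene')[110:290,170:350,::-1]; b=grab_frame('side')[110:290,200:380,::-1]
o=np.hstack([im,b]); o=cv2.resize(o,None,fx=2.2,fy=2.2,interpolation=cv2.INTER_CUBIC); cv2.imwrite('pics/c5.png',o)
E
```

```text
clock: 11.4
position: [0.5738, 0.1577, 0.2176]
tcp_rot: [-0.001, 0.772, 0.635, 0.003]
wrist_force: [-0.4, 12.4, 7.3]
opening: 0.0435
grip_force: 6.7
```

View pics/c5.png

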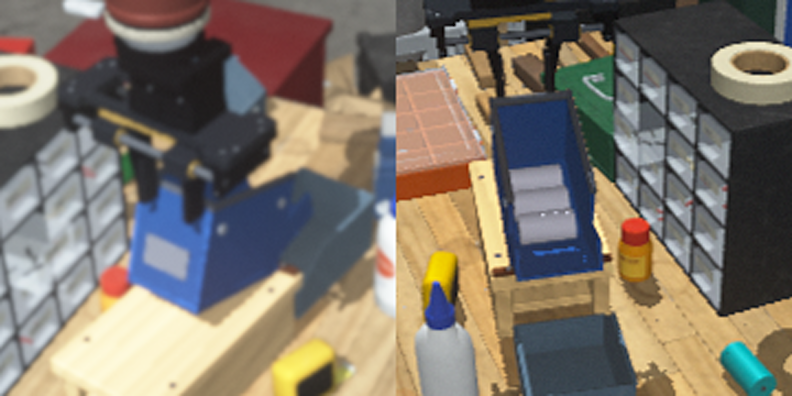

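At about 17° (push 12 N), the tips are at scene crop (190,220), roughly 30 mm below the rim, and the bars are still inside. Continuing.

```bash
python3 -m creep '[[0,0,0,-0.025,-0.125,0.095,0.5],[0,0,0,-0.025,-0.125,0.095,0.5],[0,0,0,-0.027,-0.135,0.082,0.5],[0,0,0,-0.027,-0.135,0.082,0.5],[0,0,0,-0.028,-0.14,0.07,0.5],[0,0,0,-0.028,-0.14,0.07,0.5],[0,0,0,0,0,0,0.5],[0,0,0,0,0,0,0.5]]'
python3 - <<'E'
from h import *
im=grab_frame('scene')[110:290,170:350,::-1]; b=grab_frame('side')[110:310,200:380,::-1]
o=np.hstack([im,b[:180]]); b=cv2.resize(b,(396,440),interpolation=cv2.INTER_CUBIC);im=cv2.resize(im,(396,396),interpolation=cv2.INTER_CUBIC); o=np.zeros((440,792,3),np.uint8);o[:396,:396]=im;o[:,396:]=b; cv2.imwrite('pics/c6.png',o)
E
```

```text
clock: 12.5
position: [0.5658, 0.1149, 0.2416]
tcp_rot: [-0.0, 0.773, 0.634, 0.001]
wrist_force: [-1.0, 4.6, 5.1]
opening: 0.0435
grip_force: 3.5
```

View pics/c6.png

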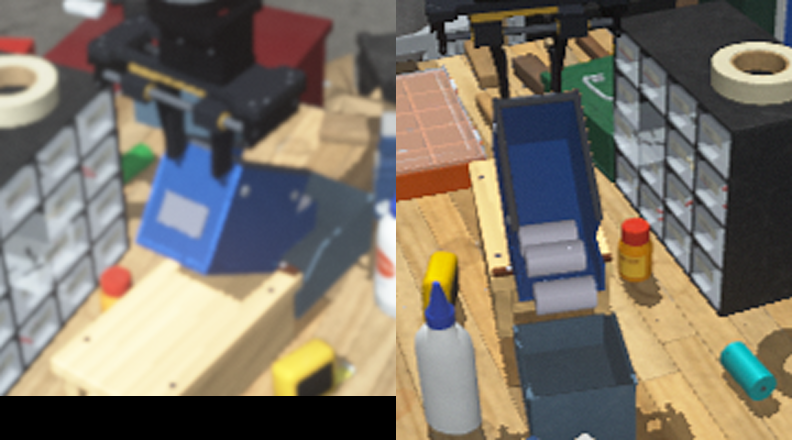

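At about 35° the bars are rolling out: the first is at side crop (565,295), just over the lip. Going slightly further, then holding.

```bash
python3 -m creep '[[0,0,0,-0.015,-0.075,0.03,0.5],[0,0,0,-0.015,-0.075,0.03,0.5],[0,0,0,-0.015,-0.075,0.03,0.5],[0,0,0,-0.015,-0.075,0.025,0.5],[0,0,0,-0.015,-0.075,0.02,0.5],[0,0,0,0,0,0,0.5],[0,0,0,0,0,0,0.5],[0,0,0,0,0,0,0.5]]'
python3 - <<'E'
from h import *
im=grab_frame('scene')[110:290,170:350,::-1]; b=grab_frame('side')[110:310,200:380,::-1]
b=cv2.resize(b,(396,440),interpolation=cv2.INTER_CUBIC);im=cv2.resize(im,(396,396),interpolation=cv2.INTER_CUBIC); o=np.zeros((440,792,3),np.uint8);o[:396,:396]=im;o[:,396:]=b; cv2.imwrite('pics/c7.png',o)
E
```

```text
clock: 13.6
position: [0.5621, 0.095, 0.2477]
tcp_rot: [0.0, 0.773, 0.634, 0.001]
wrist_force: [0.3, 4.4, 6.7]
opening: 0.0435
grip_force: 3.4
```

View pics/c7.png

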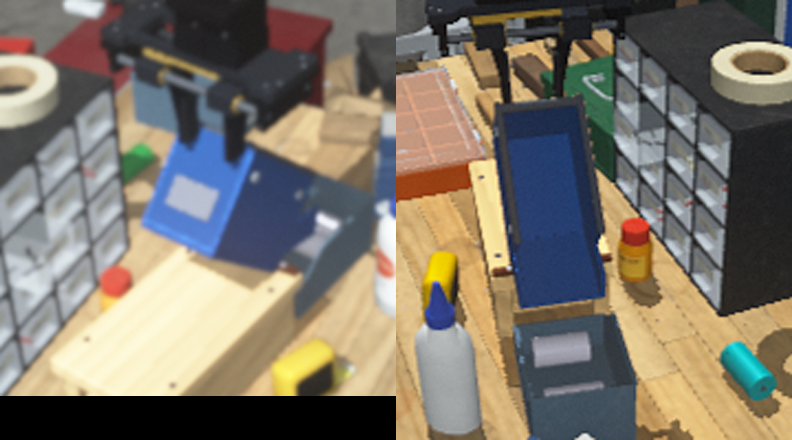

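The tub is empty and the bars are in the bin (side crop (560,350) and (575,388)). Easing back along the same arc.

```bash
python3 -m creep '[[0,0,0,0.015,0.075,-0.02,0.5],[0,0,0,0.015,0.075,-0.025,0.5],[0,0,0,0.015,0.075,-0.03,0.5],[0,0,0,0.015,0.075,-0.03,0.5],[0,0,0,0.015,0.075,-0.03,0.5],[0,0,0,0.014,0.07,-0.035,0.5],[0,0,0,0.014,0.07,-0.035,0.5],[0,0,0,0.014,0.07,-0.035,0.5]]'
python3 -m creep '[[0,0,0,0.014,0.07,-0.035,0.5],[0,0,0,0.014,0.07,-0.04,0.5],[0,0,0,0.014,0.07,-0.042,0.5],[0,0,0,0.014,0.07,-0.042,0.5],[0,0,0,0.013,0.065,-0.042,0.5],[0,0,0,0.013,0.065,-0.048,0.5],[0,0,0,0.013,0.063,-0.048,0.5],[0,0,0,0.012,0.062,-0.048,0.5]]'
python3 -m creep '[[0,0,0,0.012,0.06,-0.048,0.5],[0,0,0,0.012,0.06,-0.053,0.5],[0,0,0,0.012,0.058,-0.053,0.5],[0,0,0,0.012,0.058,-0.053,0.5],[0,0,0,0.012,0.055,-0.053,0.5],[0,0,0,0.01,0.05,-0.058,0.5],[0,0,0,0.01,0.05,-0.058,0.5],[0,0,0,0.01,0.05,-0.058,0.5]]'
```

```text
clock: 14.7
position: [0.5685, 0.1261, 0.2371]
tcp_rot: [-0.0, 0.773, 0.634, 0.002]
wrist_force: [-0.4, 9.2, 12.6]
opening: 0.0433
grip_force: 6.6
clock: 15.7
position: [0.5741, 0.1542, 0.2199]
tcp_rot: [-0.0, 0.773, 0.635, 0.003]
wrist_force: [1.0, 11.4, 10.7]
opening: 0.0429
grip_force: 7.2
clock: 16.7
position: [0.5785, 0.1781, 0.1984]
tcp_rot: [-0.001, 0.772, 0.635, 0.004]
wrist_force: [1.5, 14.7, 10.3]
opening: 0.0437
grip_force: 8.5
```

```bash
python3 -m creep '[[0,0,0,0.008,0.04,-0.05,0.5],[0,0,0,0.008,0.04,-0.05,0.5],[0,0,0,0.008,0.04,-0.05,0.5],[0,0,0,0.008,0.04,-0.05,0.5],[0,0,0,0.008,0.04,-0.045,0.5],[0,0,0,0.007,0.035,-0.04,0.5],[0,0,0,0.007,0.035,-0.04,0.5],[0,0,0,0.007,0.035,-0.035,0.5]]'
```

```text
clock: 17.7
position: [0.5813, 0.1927, 0.18]
tcp_rot: [-0.001, 0.772, 0.635, 0.003]
wrist_force: [0.8, 11.7, 9.3]
opening: 0.044
grip_force: 5.8
```

```bash
python3 -m creep '[[0,0,0,0.005,0.025,-0.01,0.5],[0,0,0,0.005,0.025,-0.01,0.5],[0,0,0,0.005,0.025,0,0.5],[0,0,0,0.005,0.025,0,0.5],[0,0,0,0.005,0.025,0,0.5],[0,0,0,0.005,0.025,0,0.5],[0,0,0,0.005,0.025,0,0.5],[0,0,0,0,0,0,0.5]]'
```

```text
clock: 18.7
position: [0.5822, 0.1966, 0.1768]
tcp_rot: [-0.0, 0.774, 0.634, -0.0]
wrist_force: [0.4, 0.1, -0.5]
opening: 0.0435
grip_force: 0.0
```

Contact is released gently. Retreating and checking the final state.

```bash
python3 -m creep '[[0,0,0,0.02,0.1,0,0.5],[0,0,0,0.06,0.3,0,0.5],[0,0,0,0.08,0.4,0,0.5],[0,0,0,0.08,0.4,0,0.5],[0,0,0,0,0,0.5,0.5],[0,0,0,0,0,0.7,0.5],[0,0,0,0,0,0.7,0.5],[0,0,0,0,0,0,0.5]]'
python3 - <<'E'
from h import *
im=grab_frame('scene')[130:290,170:350,::-1]; b=grab_frame('side')[130:330,200:380,::-1]
b=cv2.resize(b,(396,440),interpolation=cv2.INTER_CUBIC);im=cv2.resize(im,(396,352),interpolation=cv2.INTER_CUBIC); o=np.zeros((440,792,3),np.uint8);o[:352,:396]=im;o[:,396:]=b; cv2.imwrite('pics/c8.png',o)
E
```

```text
clock: 19.7
position: [0.5955, 0.2589, 0.2753]
tcp_rot: [0.0, 0.773, 0.634, 0.003]
wrist_force: [0.7, 0.5, -0.6]
opening: 0.0434
grip_force: 0.0
```

View pics/c8.png

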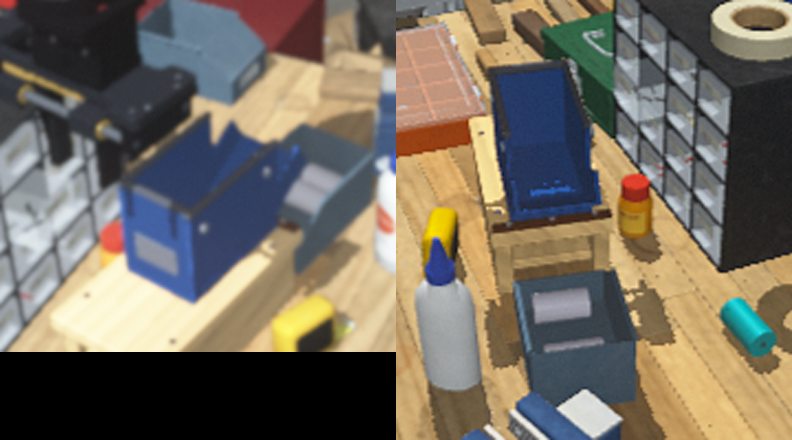

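The tub stands flat and empty, with two bars clearly visible in the bin at side crop (560,305) and (575,345). I'll check numerically for the third.

```bash
python3 - <<'E'
from h import *
np.set_printoptions(precision=3,suppress=True)
for n,box in (('scene',(295,185,340,240)),('side',(250,245,320,320))):
    im=grab_frame(n); hsv=cv2.cvtColor(im,cv2.COLOR_RGB2HSV)
    m=((hsv[:,:,1]<60)&(hsv[:,:,2]>105)).astype(np.uint8); k=np.zeros_like(m); x0,y0,x1,y1=box; k[y0:y1,x0:x1]=1
    c,l,s,ce=cv2.connectedComponentsWithStats(m*k)
    for i in range(1,c):
        if s[i,4]>10: print(n,s[i],ce[i],onplane(n,*ce[i],.028)[:2])
    g=cv2.cvtColor(im,cv2.COLOR_RGB2GRAY)
    if n=='scene':
        print(g[198:226:2,300:334:2])
    print(n,'box at y..')
import itertools
d=np.array([-.196,-.981]);print('bin front mid .555,.008; end',np.array([.555,.008])+.152*d)
E
```

```text
scene [295 186  17   9  18] [302.778 189.667] [ 0.598 -0.183]
scene [336 199   4   6  12] [338.167 200.583] [ 0.494 -0.175]
scene [299 204  28  28 424] [312.281 215.71 ] [ 0.532 -0.09 ]
scene [322 216  18  23  25] [332.24 227.04] [ 0.47  -0.069]
[[ 76  93 101  77  78  82  83  84  84  86  86  85  85  87  89  91  91]
 [ 74  83  78  68  75  80  83  83  83  84  84  84  85  87  88  88  91]
 [ 72  74  68  65  70  79  84  83  81  83  83  84  85  86  89  88  91]
 [ 74  67  65  66  79 108 115  99  87  83  82  83  84  86  87  91 105]
 [ 77  65  64  71 119 154 155 141 122 102  89  84  82  85  90 107 118]
 [ 66  64  65  91 155 171 168 163 155 146 130 110  92  89 110 122  98]
 [ 64  66  76 115 165 174 173 172 169 163 157 147 132 118 119 100  83]
 [ 64  73 117 146 157 162 169 172 172 172 169 162 147 124  95  82  82]
 [ 64 105 155 163 159 154 153 161 169 171 170 157 128  96  83  82  82]
 [ 78 141 170 171 170 166 159 154 153 158 156 130  95  82  81  82  82]
 [112 162 172 174 173 171 169 166 158 146 126  93  81  82  80  81  81]
 [133 160 166 169 172 173 173 171 162 131  93  81  82  81  81  83  83]
 [107 131 148 159 166 171 173 170 141  95  80  81  81  82  82  83  84]
 [ 81  90 105 128 145 159 167 156 106  82  80  81  82  82  82  85  84]]
scene box at y..
side [262 261  27  16 351] [274.926 268.217] [ 0.542 -0.016]
side [267 284  28   7  98] [279.776 286.48 ] [ 0.531 -0.075]
side [272 307  31  13 235] [285.957 314.528] [ 0.513 -0.156]
side [251 316   7   4  21] [253.476 317.81 ] [ 0.45  -0.139]
side box at y..
bin front mid .555,.008; end [ 0.525 -0.141]
```

The scene view shows two adjacent bars around y = -0.075 and -0.105. The side view shows another at y = -0.016, so all three are in the bin.

```bash
python3 -c "
from bench import workorder; print(workorder.hand_in())"
```

```text
the job is handed in; nothing more can be done
None
```

I handed the job in after about 20 s of robot time: by the camera images the three bars are in the slate bin and the tub stands flat on its riser, but hand-in returned no verdict.

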